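Knock out a spent battery and bin it

TASK

The red-and-white battery in one sleeve of the grey two-sleeve test cradle is spent. Take the red-handled screwdriver, poke its shaft through the access hole at the back of that sleeve and push the battery all the way out onto the wire rails in front, then lay the screwdriver back down flat on the bench. Pick the battery off the rails and drop it into the red collection box; leave the blue battery in its sleeve, and leave the box and the other things on the bench where they stand.

Things in the scene. Friction and masses are not known exactly. Their poses are not given: they have to be found in the camera images.
- cradle: Grey two-sleeve battery cradle, fixed: base plate 140x152x6 mm, block 130 (own x) x 60 (own y) mm at own y -65 to -5, top 68 mm high. Origin on the bench under its middle, z up; own +y is the way the batteries come out. Sleeves run along own y at own x -32 and +32, axis 45 mm high, 22 mm wide, with a 13 mm slit in the roof that shows the battery's colour; open in front at own y -5
- left_hole (a point): Access hole at the back of the sleeve at the cradle's own x -32: this point is on the sleeve axis at the block's rear face (own y -65, 45 mm high); axes as the cradle's. The hole is 15 mm square, its wall 4 mm thick; a black square funnel round it widens to about 25 mm, 9 mm further back
- right_hole (a point): The same access hole of the other sleeve, at the cradle's own x +32
- left_rails (a point): Middle of the two catch wires before the sleeve at own x -32 (own y +37, at the wires' top, 38 mm high). The wires (5 mm thick, 15 mm over both) run from inside the sleeve to an end stop at own y +75, 52 mm high; beside and under them is free room down to the base plate. A battery on the wires has its centre 45 mm above the bench and slides with under 1 N
- right_rails (a point): The same catch wires of the sleeve at own x +32
- spent_center (a point): Centre of the spent battery: red and white, 50 mm long along its own y, 17 mm diameter, 25 g. It starts wholly inside one of the sleeves (either one), its centre about 33 mm behind the cradle's origin (its own y about -33).
- good_center (a point): Centre of the good battery: blue with a brass end, 49 mm long along its own y, 17 mm diameter, in the other sleeve. To be left there.
- driver_grip (a point): Centre of the screwdriver's red handle, on its axis (12 mm above the bench as it lies): handle 94 mm long, up to 27 mm wide and 24 high, along own y, the end of the handle towards own +y. The thin shaft points along own -y. Whole tool 205 mm, 70 g.
- driver_tip (a point): Tip of the screwdriver's shaft, on its axis, 158 mm from driver_grip along own -y. The shaft is 6 mm thick and about 110 mm of it is free in front of the handle.
- spent_box: Loose red open-topped collection box, 90 (own x) x 120 (own y) mm, 60 mm high, walls and floor 3 mm, 0.5 kg; origin at the centre of its underside, z up.
- tin: Bystander: round green lidded tin, 110 mm across, 47 high; origin at the centre of its underside
- jar: Bystander: small jar with green label and black cap, 40 mm across, 105 high; origin at the centre of its underside
- glue: Bystander: white and blue glue bottle with red nozzle, 43 mm across, 128 high; origin at the centre of its underside
- tape_measure: Bystander: yellow tape measure, 67x79x33 mm; origin at the centre of its underside
- black_tape: Bystander: roll of black tape lying flat, 62 mm across, 19 high; origin at the centre of its underside
- hygrometer: Bystander: round black instrument with a white face, lying flat, 60 mm across, 16 high; origin at the centre of its underside

How it is judged:
On the way:
1. the spent battery lies wholly out of its sleeve on the wire rails, with the screwdriver's tip still through the access hole behind it (y of spent_center in the frame of cradle above 0.017 m and z of spent_center in the frame of cradle between 0.035 and 0.055 m and y of driver_tip in the frame of cradle above -0.06 m and distance between driver_tip and spent_center below 0.07 m and z of driver_tip in the frame of cradle between 0.033 and 0.057 m), for 0.1 s.
At the end, for the whole second after the job is handed in: The spent battery lies at rest inside the red box (its centre within the walls and under 50 mm above the box's underside); the screwdriver lies flat and at rest on the bench (handle axis under 22 mm, tip under 30 mm high); the blue battery is within 15 mm of where it started, in its sleeve (x of spent_center in the frame of spent_box between -0.043 and 0.043 m and y of spent_center in the frame of spent_box between -0.058 and 0.058 m and z of spent_center in the frame of spent_box between 0 and 0.05 m and linear speed of each of spent, driver below 0.05 m/s and height (world z) of driver_grip below 0.022 m and height (world z) of driver_tip below 0.03 m and distance of good_center from where it was at the start of the episode below 0.015 m); the robot touches nothing.
It fails at once if the blue battery is moved by more than 15 mm (distance of good_center from where it was at the start of the episode above 0.015 m).
It fails at once if the red box is moved by more than 40 mm or tipped (distance of spent_box from where it was at the start of the episode above 0.04 m or angle between spent_box's own z axis and vertical above 0.35 rad).
It fails at once if a bystander is moved by more than 30 mm or tipped over (distance of any of tin, jar, glue, tape_measure, black_tape, hygrometer from where it was at the start of the episode above 0.03 m or angle between any of tin, jar, glue, tape_measure, black_tape, hygrometer's own z axis and vertical above 0.5 rad).
It also fails if it takes over 61 s, if anything falls off the work surface, if the arm or the gripper's body presses on something with over 40 N, if the wrist force passes 120 N, or if a joint passes its speed limit or range.

ROBOT

A 6-joint arm with a two-finger parallel gripper is mounted at the origin on a cart in front of the work surface, level with it; the furniture and walls round the work are solid. World frame = base frame: x ahead of the robot, y to its left, z up, the work surface at z = 0. Lengths are in m, angles in rad, forces in N, time in s.
With the tool pointing down it reaches from about 0.275 to 0.75 m from the base axis. Payload 10.2 kg.
Tool frame: the origin (TCP) lies at the centre of the arm's flange, where the gripper is bolted on; the fingertips stand tips_ahead ahead of it and the grasp point (between the pads) lies 155 mm ahead of it (tips_ahead is the distance from the TCP to the fingertips, in m); z points along the fingers, y is the line along which they close (so a half turn about z gives the same grasp; the last joint's range is limited). The gripper opens to 85 mm and grips with 20 to 120 N. Pads are 22 mm wide; open, the fingers measure 114 mm over their backs; the gripper's body (76 mm by 85 mm) begins 54 mm behind the grasp point. The pads swing forward as they close: fully open they stand 13 mm farther back than shut.
Start: joints at [-1.572, 0.313, 1.498, -0, 1.331, -0.223], TCP at [0.115, -0.512, 0.405] pointing down, gripper open.
Joint ranges: [-2.94, 2.94], [-0.97, 2.17], [0.19, 2.56], [-1.23, 4.37], [0.02, 3.11], [-2.88, 2.88]. Speed limits (rad/s): [2.39, 2.39, 3.01, 3.14, 3.14, 3.14].

INTERFACE

Orientations are given as [roll, pitch, yaw] about the fixed x, y, z axes, in that order (R = Rz(yaw) Ry(pitch) Rx(roll)).
In Python, from station import sense, capture, calibration, close_job, tips_ahead gives the robot as it stands.
- The arm moves only by the tool carry_out, never from a script. Its argument "steps" is a list of rows, each an object of numbers: "fingers": the closure in counts, from 0 (fully open) to 255 (shut); "tx", "ty", "tz": the shift along the tool's x, y, z in m; "twist": the turn about the tool's z in degrees. A call has exactly 8 rows; each row shifts and turns the commanded pose from where the row before left it, along the tool's axes as they then stand; what a row does not reach is not made up. A row lasts 1/12 s, in which the tool goes at most 41.7 mm and 7.16 degrees, less where a joint would pass 70% of its speed; a pose out of reach is approached as far as the arm can. A call with a gripper value outside its range is refused whole. The fingers move at their own pace and stop on an object; "squeeze" is the grip in N (left out, the last holds). Time passes only in rows, so rows that do not move let the fingers close, or fill a call up. It gives the time, the measured TCP pose, the force, the opening and the grip force at its end, in the units of the state.
- sense(): the state, without advancing time (a new reading comes with each control period).
- capture(name): name is "scene" or "top"; returns (picture, depth): 420x560x3 uint8, red, green, blue; 420x560 float32, m along the optical axis (not along the pixel's ray), 0 where there is no reading.
- calibration(name): a dict with "fx", "fy", "cx", "cy" (pixels), "distortion" ([k1, k2, p1, p2, k3] as OpenCV has them; the pictures are not rectified), "world_to_cam" (4x4, takes a point from world to camera coordinates). Camera axes: x right, y up, looking along -z (the intrinsics and any distortion apply to the point x, -y, -z); pixel columns grow to the right and rows downward; lengths in m; the calibration is good to about 2 mm. A picture is of the moment at which its call begins. calibration takes no time and is no camera call.
- close_job(): hands the job in; it is judged then, once.
The state is a dict: "time_s": time; "q": joint angles; "joint_velocities": joint speeds; "tau": joint torques, N m; "position": TCP position; "tool_rot": TCP orientation; "ft_force": force on the tool from outside, world axes, zero at the start; "moment": the same for the moment, N m; "finger_gap": finger opening in m; "grip_force": force on a finger pad.
Only numpy, scipy, OpenCV 4.12 (cv2) and the standard library are available. Lean on these libraries where they do the work, as an engineer would, in place of code of your own. Each camera call takes 0.05 s, during which the arm holds its last target. There are 200 camera calls.

## Working session

There is one attempt and no reset: what is moved stays moved. The work goes in short steps, Python scripts to look and compute and a tool call to move; the robot and the scene stay as the last step left them, time stands still between calls to the robot, and variables do not carry over. Pictures are saved under pics/ and viewed, at most 10 in all, crops included, and the job is handed in when it is done.

Besides the shell and the picture viewer there is one more tool, called by a JSON object that holds its "name" and its "arguments", one argument or row to a line. carry_out: Moves the arm, as the interface text tells. Its arguments: {"type":"object","properties":{"steps":{"type":"array"},"squeeze":{"type":"number"}},"required":["steps"]}

```bash
mkdir -p pics; cat > h.py <<'E'
import numpy as np, cv2
from station import *
def snap(n,f):
    p,d=capture(n); cv2.imwrite(f'pics/{f}.png',p[...,::-1]); np.savez(f'{f}.npz',p=p,d=d); return p,d
def ray(n,uv):
    c=calibration(n);K=np.array([[c['fx'],0,c['cx']],[0,c['fy'],c['cy']],[0,0,1]])
    u=cv2.undistortPoints(np.array(uv,float).reshape(-1,1,2),K,np.array(c['distortion'])).reshape(-1,2)
    M=np.array(c['world_to_cam']);R=M[:3,:3];o=-R.T@M[:3,3]
    d=np.c_[u[:,0],-u[:,1],-np.ones(len(u))]@R
    return o,d
def onz(n,uv,z):
    o,d=ray(n,uv); return o+d*((z-o[2])/d[:,2])[:,None]
def cloud(n,d):
    h,w=d.shape;vv,uu=np.mgrid[:h,:w]
    o,r=ray(n,np.c_[uu.ravel(),vv.ravel()]); return (o+r*d.ravel()[:,None]).reshape(h,w,3)
E
python3 - <<'E'
from h import *
snap('top','t0');snap('scene','s0')
s=sense();print(s,tips_ahead)
for n in('top','scene'):
    c=calibration(n);M=np.array(c['world_to_cam']);print(n,-M[:3,:3].T@M[:3,3],-M[2,:3],c['fx'])
E
```

```text
{'time_s': 0.1, 'q': array([-1.57241207e+00,  3.13409886e-01,  1.49833063e+00, -1.43768945e-05,
        1.33102822e+00, -2.23418290e-01]), 'joint_velocities': array([-0.00063391, -0.00198886, -0.00243492,  0.00068234, -0.00148884,
       -0.00031191]), 'tau': array([ 3.47362526e-03, -4.12901258e+01, -2.60142410e+01, -1.85479525e-04,
        3.03337103e-03, -4.71728504e-05]), 'position': array([ 0.11547156, -0.51211693,  0.40419556]), 'tool_rot': array([-3.14044271e+00, -2.46962897e-04,  2.21805823e-01]), 'ft_force': array([-0.64701907,  0.60832253, -0.06345369]), 'moment': array([-0.00981625,  0.00097032, -0.04604567]), 'grip_force': 0.0, 'finger_gap': 0.08514235883234379} 0.1734
top [ 0.4334643  -0.10748075  1.08658179] [ 0.06116192  0.01476771 -0.9980186 ] 457.18777390002987
scene [0.09857712 0.39800679 0.84278105] [ 0.41930045 -0.47210992 -0.77543494] 456.3142805364576
```

View pics/t0.png

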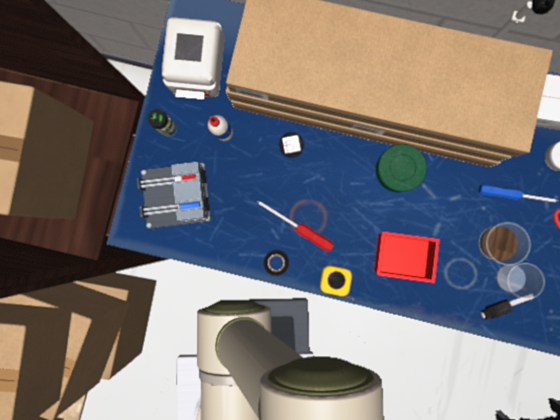

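View pics/s0.png

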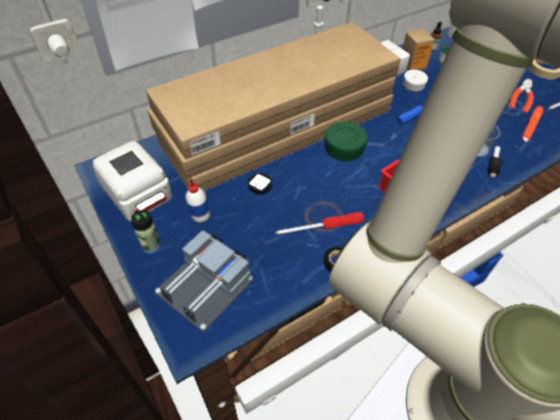

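The top view shows the cradle at (175,195) with its rails to the image left. The red battery shows at (188,177) and the blue one at (188,206). The driver runs from its tip at (260,203) to its handle end at (332,247), and the box is at (408,257). The scene view confirms the layout.

```bash
cat > m.py <<'E'
from h import *
def masked(p,lo,hi,box):
    hsv=cv2.cvtColor(p,cv2.COLOR_RGB2HSV); m=cv2.inRange(hsv,lo,hi)
    if lo[0]==0: m|=cv2.inRange(hsv,(172,)+lo[1:],(180,)+hi[1:])
    k=np.zeros_like(m);x0,y0,x1,y1=box;k[y0:y1,x0:x1]=255;return m&k
def pca(P):
    c=P[:,:2].mean(0);w,V=np.linalg.eigh(np.cov((P[:,:2]-c).T));a=V[:,1];t=(P[:,:2]-c)@a;return c,a,t.min(),t.max(),w
E
python3 - <<'E'
from m import *
z=np.load('t0.npz');p,d=z['p'],z['d'];C=cloud('top',d)
# bench check
print('bench',C[220:230,230:245].reshape(-1,3).mean(0))
sub=np.zeros(d.shape,bool);sub[150:240,120:220]=1
bt=sub&(C[...,2]>.06)&(C[...,2]<.076)
P=C[bt];r=cv2.minAreaRect((P[:,:2]*1000).astype(np.float32));print('block',len(P),np.median(P[:,2]),r,cv2.boxPoints(r).tolist())
bp=sub&(C[...,2]>.003);P=C[bp];r=cv2.minAreaRect((P[:,:2]*1000).astype(np.float32));print('base',len(P),r,cv2.boxPoints(r).tolist())
for n,lo,hi,b,zz in [('spent',(0,120,90),(8,255,255),(150,160,215,190),.05),('good',(100,120,120),(130,255,255),(170,195,205,215),.05),('handle',(0,140,80),(8,255,255),(270,200,345,260),.014),('box',(0,140,60),(8,255,255),(360,215,450,300),.06)]:
    m=masked(p,lo,hi,b);v,u=np.nonzero(m);P=onz('top',np.c_[u,v],zz);c,a,t0,t1,w=pca(P);print(n,len(u),c,a,t0,t1,'mid',c+a*(t0+t1)/2,'depthz',np.median(C[m>0][:,2]))
    if n=='box':
        q=masked(p,lo,hi,b)>0;q&=C[...,2]>.05;Q=C[q];print('rim',cv2.minAreaRect((Q[:,:2]*1000).astype(np.float32)))
# shaft: bright, low saturation
hsv=cv2.cvtColor(p,cv2.COLOR_RGB2HSV);m=cv2.inRange(hsv,(0,0,130),(180,110,255));k=np.zeros_like(m);k[195:235,252:302]=255;m&=k
nn,l,st,_=cv2.connectedComponentsWithStats(m);i=1+st[1:,4].argmax();v,u=np.nonzero(l==i);P=onz('top',np.c_[u,v],.012);c,a,t0,t1,w=pca(P);print('shaft',len(u),c,a,c+a*t0,c+a*t1)
for nm,(u,v) in dict(jar=(160,122),glue=(218,127),tin=(401,168),tape=(336,280),btape=(276,262)).items():print(nm,C[v,u])
E
python3 -c "
import cv2;i=cv2.imread('pics/t0.png')[145:290,110:350];cv2.imwrite('pics/c0.png',cv2.resize(i,None,fx=3.3,fy=3.3,interpolation=cv2.INTER_CUBIC))"
```

```text
bench [0.45322302 0.01300761 0.00815658]
block 1286 0.06880543006563733 ((531.6092529296875, 112.30123138427734), (125.68839263916016, 68.54920959472656), 5.274991512298584) [[465.8801574707031, 140.6530303955078], [472.1822814941406, 72.3941421508789], [597.33837890625, 83.94943237304688], [591.0362548828125, 152.20831298828125]]
base 4785 ((527.2716674804688, 90.17630767822266), (400.1104736328125, 212.34609985351562), 88.49333190917969) [[415.8752136230469, -107.01811981201172], [628.1478881835938, -112.60140228271484], [638.6680908203125, 287.3707275390625], [426.39544677734375, 292.9540100097656]]
spent 54 [0.56397596 0.11707601] [-0.09876336  0.99511095] -0.015411448568072002 0.015049344081035514 mid [0.56399385 0.11689584] depthz 0.05281357081322513
good 107 [0.49986152 0.11589224] [-0.08646021  0.9962553 ] -0.0223495765411586 0.021698102335515435 mid [0.49988968 0.11556772] depthz 0.053534397897269326
handle 411 [ 0.41981955 -0.16768173] [0.550124   0.83508298] -0.046861515257090015 0.04682181221155468 mid [ 0.41980863 -0.16769831] depthz 0.022729810560814245
box 2677 [ 0.37211053 -0.36782207] [0.16481802 0.98632399] -0.06645992743627759 0.06766580504208762 mid [ 0.3722099  -0.36722738] depthz 0.005319826260866911
rim ((387.81292724609375, -268.38818359375), (332.0538330078125, 97.3122787475586), 81.1166763305664)
shaft 189 [ 0.47647906 -0.08231264] [0.55278499 0.83332392] [ 0.44597755 -0.12829369] [ 0.50735842 -0.03576197]
jar [0.67837027 0.16493354 0.10536932]
glue [0.6685072  0.04192451 0.08706485]
tin [ 0.57142089 -0.36704231  0.04750823]
tape [ 0.32114968 -0.21314662  0.03465999]
btape [ 0.36268105 -0.07675828  0.00055913]
```

View pics/c0.png

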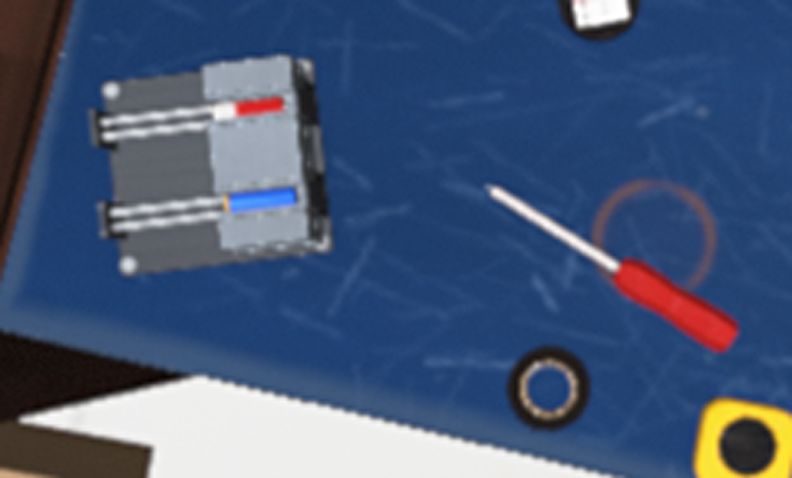

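{"name": "carry_out", "arguments": {
  "steps": [
    {"fingers": 0, "tx": 0.031, "ty": -0.0224},
    {"tx": 0.031, "ty": -0.0224},
    {"tx": 0.031, "ty": -0.0224},
    {"tx": 0.031, "ty": -0.0224},
    {"tx": 0.031, "ty": -0.0224},
    {"tx": 0.031, "ty": -0.0224},
    {"tx": 0.031, "ty": -0.0224},
    {"tx": 0.031, "ty": -0.0224}
  ],
  "squeeze": 90
}}

```text
$.steps[0]: bad value
```

{"name": "carry_out", "arguments": {
  "steps": [
    {"fingers": 0, "tx": 0.031, "ty": -0.0224},
    {"tx": 0.031, "ty": -0.0224},
    {"tx": 0.031, "ty": -0.0224},
    {"tx": 0.031, "ty": -0.0224},
    {"twist": -7},
    {"twist": -7},
    {"twist": -7},
    {"twist": -7}
  ]
}}

```text
$.steps[0]: bad value
```

{"name": "carry_out", "arguments": {
  "steps": [
    {"twist": -5.3},
    {"twist": -5.3},
    {"twist": -5.3},
    {"tz": 0.03},
    {"tz": 0.03},
    {"tz": 0.02},
    {},
    {}
  ]
}}

```text
$.steps[0]: bad value
```

```bash
cat > go.py <<'E'
import sys;from h import *
def go(x,y,z,yaw):
    s=sense();p=s['position'];R=cv2.Rodrigues(np.zeros(3))[0]
    r,pi,yw=s['tool_rot'];from scipy.spatial.transform import Rotation as Q
    R=Q.from_euler('xyz',s['tool_rot']).as_matrix()
    print('t',round(s['time_s'],2),'pos',p.round(4),'rot',np.degrees(s['tool_rot']).round(2),'gap',s['finger_gap'],'F',s['ft_force'].round(1),'q6',s['q'][5].round(2))
    print('tool shift mm',(R.T@(np.array([x,y,z])-p)*1000).round(1),'twist',-((yaw-np.degrees(yw)+180)%360-180))
if __name__=='__main__': go(*map(float,sys.argv[1:5]))
E
python3 go.py 0.4198 -0.1677 0.178 56.6
```

```text
t 0.1 pos [ 0.1155 -0.5121  0.4042] rot [-1.7993e+02 -1.0000e-02  1.2710e+01] gap 0.08514235883234379 F [-0.6  0.6 -0.1] q6 -0.22
tool shift mm [ 372.6 -268.8  226.6] twist -43.89146248582094
```

{"name": "carry_out", "arguments": {
  "steps": [
    {"fingers": 0, "tx": 0.031, "ty": -0.0224, "tz": 0, "twist": 0},
    {"fingers": 0, "tx": 0.031, "ty": -0.0224, "tz": 0, "twist": 0},
    {"fingers": 0, "tx": 0.031, "ty": -0.0224, "tz": 0, "twist": 0},
    {"fingers": 0, "tx": 0.031, "ty": -0.0224, "tz": 0, "twist": 0},
    {"fingers": 0, "tx": 0.031, "ty": -0.0224, "tz": 0, "twist": 0},
    {"fingers": 0, "tx": 0.031, "ty": -0.0224, "tz": 0, "twist": 0},
    {"fingers": 0, "tx": 0.031, "ty": -0.0224, "tz": 0, "twist": 0},
    {"fingers": 0, "tx": 0.031, "ty": -0.0224, "tz": 0, "twist": 0}
  ],
  "squeeze": 90
}}

```text
time_s: 0.77
position: [0.3188, -0.2811, 0.4046]
tool_rot: [-3.141, 0.0, 0.221]
ft_force: [0.8, -0.4, -0.4]
finger_gap: 0.0855
grip_force: 0.0
```

{"name": "carry_out", "arguments": {
  "steps": [
    {"fingers": 0, "tx": 0.031, "ty": -0.0224, "tz": 0, "twist": 0},
    {"fingers": 0, "tx": 0.031, "ty": -0.0224, "tz": 0, "twist": 0},
    {"fingers": 0, "tx": 0.031, "ty": -0.0224, "tz": 0, "twist": 0},
    {"fingers": 0, "tx": 0.031, "ty": -0.0224, "tz": 0, "twist": 0},
    {"fingers": 0, "tx": 0, "ty": 0, "tz": 0, "twist": -7},
    {"fingers": 0, "tx": 0, "ty": 0, "tz": 0, "twist": -7},
    {"fingers": 0, "tx": 0, "ty": 0, "tz": 0, "twist": -7},
    {"fingers": 0, "tx": 0, "ty": 0, "tz": 0, "twist": -7}
  ]
}}

```text
time_s: 1.43
position: [0.4193, -0.1678, 0.4044]
tool_rot: [-3.141, 0.0, 0.717]
ft_force: [-0.3, 0.3, -0.7]
finger_gap: 0.085
grip_force: 0.0
```

{"name": "carry_out", "arguments": {
  "steps": [
    {"fingers": 0, "tx": 0, "ty": 0, "tz": 0, "twist": -5.3},
    {"fingers": 0, "tx": 0, "ty": 0, "tz": 0, "twist": -5.3},
    {"fingers": 0, "tx": 0, "ty": 0, "tz": 0, "twist": -5.3},
    {"fingers": 0, "tx": 0, "ty": 0, "tz": 0.03, "twist": 0},
    {"fingers": 0, "tx": 0, "ty": 0, "tz": 0.03, "twist": 0},
    {"fingers": 0, "tx": 0, "ty": 0, "tz": 0.02, "twist": 0},
    {"fingers": 0, "tx": 0, "ty": 0, "tz": 0, "twist": 0},
    {"fingers": 0, "tx": 0, "ty": 0, "tz": 0, "twist": 0}
  ]
}}

```text
time_s: 2.1
position: [0.4193, -0.1681, 0.3246]
tool_rot: [-3.14, -0.0, 0.988]
ft_force: [0.4, -0.3, 0.1]
finger_gap: 0.0852
grip_force: 0.0
```

```bash
python3 go.py 0.4198 -0.1677 0.178 56.6
```

```text
t 2.1 pos [ 0.4193 -0.1681  0.3246] rot [-1.7991e+02 -1.0000e-02  5.6610e+01] gap 0.08519390158129733 F [ 0.4 -0.3  0.1] q6 -0.06
tool shift mm [  0.6   0.4 146.6] twist 0.007819526789745623
```

{"name": "carry_out", "arguments": {
  "steps": [
    {"fingers": 0, "tx": 0, "ty": 0, "tz": 0.03, "twist": 0},
    {"fingers": 0, "tx": 0, "ty": 0, "tz": 0.03, "twist": 0},
    {"fingers": 0, "tx": 0, "ty": 0, "tz": 0.03, "twist": 0},
    {"fingers": 0, "tx": 0, "ty": 0, "tz": 0.025, "twist": 0},
    {"fingers": 0, "tx": 0, "ty": 0, "tz": 0.015, "twist": 0},
    {"fingers": 0, "tx": 0, "ty": 0, "tz": 0.01, "twist": 0},
    {"fingers": 0, "tx": 0, "ty": 0, "tz": 0.006, "twist": 0},
    {"fingers": 0, "tx": 0, "ty": 0, "tz": 0, "twist": 0}
  ]
}}

```text
time_s: 2.77
position: [0.4196, -0.1684, 0.1789]
tool_rot: [3.141, 0.0, 0.988]
ft_force: [0.6, 0.0, -0.5]
finger_gap: 0.0854
grip_force: 0.0
```

{"name": "carry_out", "arguments": {
  "steps": [
    {"fingers": 255, "tx": 0, "ty": 0, "tz": 0, "twist": 0},
    {"fingers": 255, "tx": 0, "ty": 0, "tz": 0, "twist": 0},
    {"fingers": 255, "tx": 0, "ty": 0, "tz": 0, "twist": 0},
    {"fingers": 255, "tx": 0, "ty": 0, "tz": 0, "twist": 0},
    {"fingers": 255, "tx": 0, "ty": 0, "tz": 0, "twist": 0},
    {"fingers": 255, "tx": 0, "ty": 0, "tz": 0, "twist": 0},
    {"fingers": 255, "tx": 0, "ty": 0, "tz": 0, "twist": 0},
    {"fingers": 255, "tx": 0, "ty": 0, "tz": 0, "twist": 0}
  ],
  "squeeze": 90
}}

```text
time_s: 3.43
position: [0.4194, -0.1682, 0.1795]
tool_rot: [3.141, 0.0, 0.988]
ft_force: [-2.3, 2.4, 10.5]
finger_gap: 0.0233
grip_force: 87.9
```

{"name": "carry_out", "arguments": {
  "steps": [
    {"fingers": 255, "tx": 0, "ty": 0, "tz": -0.015, "twist": 0},
    {"fingers": 255, "tx": 0, "ty": 0, "tz": -0.033, "twist": 0},
    {"fingers": 255, "tx": 0, "ty": 0, "tz": 0, "twist": -6.45},
    {"fingers": 255, "tx": 0, "ty": 0, "tz": 0, "twist": -6.45},
    {"fingers": 255, "tx": 0, "ty": 0, "tz": 0, "twist": -6.45},
    {"fingers": 255, "tx": 0, "ty": 0, "tz": 0, "twist": -6.45},
    {"fingers": 255, "tx": 0, "ty": 0, "tz": 0, "twist": -6.45},
    {"fingers": 255, "tx": 0, "ty": 0, "tz": 0, "twist": -6.45}
  ]
}}

```text
time_s: 4.1
position: [0.4192, -0.1681, 0.2268]
tool_rot: [-3.142, -0.0, 1.669]
ft_force: [0.7, 0.6, -0.9]
finger_gap: 0.023
grip_force: 89.3
```

```bash
python3 go.py 0.5837 -0.0987 0.2125 95.3
```

```text
t 4.1 pos [ 0.4192 -0.1681  0.2268] rot [-180.     -0.     95.63] gap 0.023020854899246244 F [ 0.7  0.6 -0.9] q6 -0.74
tool shift mm [ 52.9 170.5  14.3] twist 0.32666772708185476
```

{"name": "carry_out", "arguments": {
  "steps": [
    {"fingers": 255, "tx": 0.0, "ty": 0.03, "tz": 0, "twist": 0.3},
    {"fingers": 255, "tx": 0.0, "ty": 0.035, "tz": 0, "twist": 0},
    {"fingers": 255, "tx": 0.01, "ty": 0.035, "tz": 0, "twist": 0},
    {"fingers": 255, "tx": 0.015, "ty": 0.03, "tz": 0.004, "twist": 0},
    {"fingers": 255, "tx": 0.015, "ty": 0.025, "tz": 0.005, "twist": 0},
    {"fingers": 255, "tx": 0.013, "ty": 0.0155, "tz": 0.005, "twist": 0},
    {"fingers": 255, "tx": 0, "ty": 0, "tz": 0, "twist": 0},
    {"fingers": 255, "tx": 0, "ty": 0, "tz": 0, "twist": 0}
  ]
}}

```text
time_s: 4.77
position: [0.5845, -0.0996, 0.2122]
tool_rot: [-3.141, -0.0, 1.66]
ft_force: [-0.4, -0.7, -0.8]
finger_gap: 0.0231
grip_force: 89.3
```

```bash
python3 - <<'E'
from m import *
p,d=snap('top','t1');q,e=snap('scene','s1')
a=p[120:270,120:330];b=q[170:340,140:390]
a=cv2.resize(a,(560,400),interpolation=2);b=cv2.resize(b,(588,400),interpolation=2)
cv2.imwrite('pics/c1.png',cv2.vconcat([cv2.resize(a[...,::-1],(420,300)),cv2.resize(b[...,::-1],(420,286))]))
E
python3 go.py 0.5837 -0.0987 0.2125 95.3
```

```text
t 4.87 pos [ 0.584  -0.1007  0.2128] rot [-179.98    0.     94.99] gap 0.023341802891476197 F [ 1.1 -1.9 -1.1] q6 -0.46
tool shift mm [ 2.  -0.1  0.3] twist -0.3139051153976027
```

View pics/c1.png

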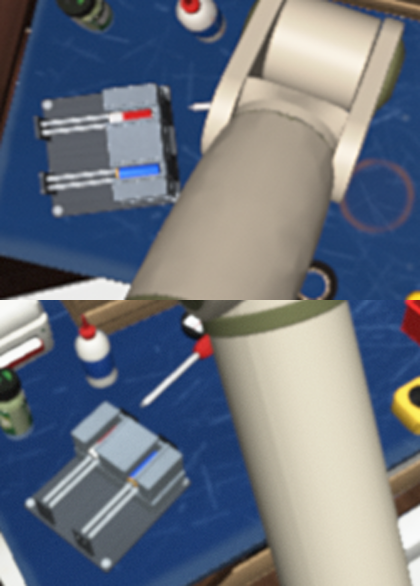

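The tip shows at about (215,173) in the top view and (225,232) in the scene view. It is just behind the cradle and roughly in line with the red sleeve. I'll triangulate it.

```bash
python3 - <<'E'
from m import *
L={}
for n,f,b in [('top','t1',(208,160,228,185)),('scene','s1',(218,195,262,240))]:
    p=np.load(f+'.npz')['p'];hsv=cv2.cvtColor(p,cv2.COLOR_RGB2HSV);m=cv2.inRange(hsv,(0,0,120),(180,110,255));k=np.zeros_like(m);k[b[1]:b[3],b[0]:b[2]]=255;m&=k
    nn,l,st,_=cv2.connectedComponentsWithStats(m);i=1+st[1:,4].argmax();v,u=np.nonzero(l==i);U=np.c_[u,v].astype(float)
    c=U.mean(0);a=np.linalg.svd(U-c,full_matrices=False)[2][0]
    if a[0]>0:a=-a
    t=((U-c)@a).max()+.3;tip=c+a*t;print(n,len(u),'tip',tip,'dir',a);L[n]=(tip,c,a)
# tip: closest point of rays
o1,d1=ray('top',[L['top'][0]]);o2,d2=ray('scene',[L['scene'][0]])
A=np.c_[d1[0],-d2[0]];s=np.linalg.lstsq(A,o2-o1,rcond=None)[0];X1=o1+d1[0]*s[0];X2=o2+d2[0]*s[1];print('tip',X1,X2)
# axis: intersection of the two planes
nr=[]
for n in L:
    t,c,a=L[n];o,d=ray(n,[c-8*a,c+8*a] if n=='scene' else [c-4*a,c+4*a]);nr.append((np.cross(d[0],d[1]),o))
D=np.cross(nr[0][0],nr[1][0]);D/=np.linalg.norm(D);print('axis dir',D*np.sign(D[1]))
# scene ray at TCP-based prediction
O=np.array([.5285,.1505]);x=np.array([.996,.092]);y=np.array([-.092,.996])
for T in(X1,X2):print('cradle frame',(T[:2]-O)@x,(T[:2]-O)@y,T[2])
E
```

```text
top 114 tip [220.05773935 167.16825345] dir [-0.33724342 -0.94141748]
scene 236 tip [223.40960993 232.88632773] dir [-0.73494627  0.67812534]
tip [0.58818241 0.04827327 0.02390999] [0.58679394 0.04718541 0.02354839]
axis dir [ 0.46009712  0.23791796 -0.85539797]
cradle frame 0.050038821570788525 -0.10730860398640935 0.023909990229755707
cradle frame 0.04855581761626269 -0.10826437026380542 0.02354839186483837
```

```bash
cat > tip.py <<'E'
from m import *
import sys
def fit(n,f,b,thr=120):
    p=np.load(f+'.npz')['p'];hsv=cv2.cvtColor(p,cv2.COLOR_RGB2HSV);m=cv2.inRange(hsv,(0,0,thr),(180,110,255));k=np.zeros_like(m);k[b[1]:b[3],b[0]:b[2]]=255;m&=k
    nn,l,st,_=cv2.connectedComponentsWithStats(m);i=1+st[1:,4].argmax();v,u=np.nonzero(l==i);U=np.c_[u,v].astype(float)
    c=U.mean(0);a=np.linalg.svd(U-c,full_matrices=False)[2][0]
    if a[0]>0:a=-a
    return c+a*(((U-c)@a).max()+.3),c,a,len(u)
E
python3 - <<'E'
from tip import *
t,c,a,k=fit('top','t1',(210,169,222,177));ts,cs,as_,_=fit('scene','s1',(218,195,262,240));print(t,c,a,k)
O=np.array([.5285,.1505]);x=np.array([.996,.092]);y=np.array([-.092,.996])
o1,d1=ray('top',[t]);o2,d2=ray('scene',[ts]);A=np.c_[d1[0],-d2[0]];s=np.linalg.lstsq(A,o2-o1,rcond=None)[0]
for T in(o1+d1[0]*s[0],o2+d2[0]*s[1]):print(T,(T[:2]-O)@x,(T[:2]-O)@y)
# expected pixel plane check: scene shaft line intersect vertical plane through TCP with yaw dir
P0=np.array([.584,-.1007]);yw=np.radians(94.99);nrm=np.array([-np.sin(yw),np.cos(yw)])[::1]
nrm=np.array([np.sin(yw),-np.cos(yw)])
for U in (ts,ts-as_*20,ts-as_*38):
    o,d=ray('scene',[U]);k=((P0-o[:2])@nrm)/(d[0,:2]@nrm);print('plane pt',o+d[0]*k)
p=np.load('t1.npz')['p'];print(p[166:181,210:224].min(2))
E
```

```text
[213.75765794 173.44586286] [218.03333333 172.86666667] [-0.99094925  0.13423705] 30
[0.57018575 0.05891074 0.05114846] 0.03309279469932462 -0.09505799229375303
[0.57032446 0.05902    0.05118434] 0.03324100069326638 -0.09496192920744015
plane pt [0.57003632 0.05922705 0.05166783]
plane pt [0.57412853 0.01235868 0.05123485]
plane pt [ 0.57798722 -0.03183517  0.05083428]
[[ 30  29  30  33  37  38  32  29  28  29  30  26  30  27]
 [ 28  27  30  34  40  39  32  32  29  30  30  30  31  28]
 [ 31  29  30  34  41  37  33  28  28  28  26  28  29  28]
 [ 30  27  33  35  41  36  31  25  25  26  25  26  24  23]
 [ 27  29  29  34  37  32  26  24  23  22  25  31  39  46]
 [ 29  29  29  31  34  31  47  87 104 109 110 117 125 134]
 [ 28  30  28  36  53  74 119 176 204 210 213 216 221 222]
 [ 30  28  29  47  87 126 169 213 230 232 234 234 233 229]
 [ 26  32  29  38  67  96 134 171 176 172 169 166 160 154]
 [ 28  28  29  27  34  41  65  94  90  81  76  69  59  70]
 [ 29  29  30  26  29  25  27  36  35  30  25  22  15  70]
 [ 30  28  30  28  28  27  29  25  26  28  28  22  22 101]
 [ 28  30  30  29  31  27  29  28  29  31  27  24  36 123]
 [ 30  29  28  28  28  28  28  31  28  29  29  24  69 152]
 [ 30  28  30  29  28  29  28  32  29  30  26  23 102 177]]
```

```bash
python3 - <<'E'
from tip import *
def tri(t,ts):
    o1,d1=ray('top',[t]);o2,d2=ray('scene',[ts]);A=np.c_[d1[0],-d2[0]];s=np.linalg.lstsq(A,o2-o1,rcond=None)[0];return o1+d1[0]*s[0],o2+d2[0]*s[1]
t=fit('top','t0',(252,195,302,235));s=fit('scene','s0',(265,215,325,240));print(t,s);print(tri(t[0],s[0]))
# axis at 60px-ish: planes
o,d=ray('top',[t[0]-5*t[2],t[0]-30*t[2]]);n=np.cross(d[0],d[1])
for k in(5,20,40):
    o2,d2=ray('scene',[s[0]-k*s[2]]);print(o2+d2[0]*((o-o2)@n/(d2[0]@n)))
# battery heads: blue slit centroid in both views (z expected ~.053)
def cen(n,f,lo,hi,b):
    m=masked(np.load(f+'.npz')['p'],lo,hi,b);v,u=np.nonzero(m);return np.array([u.mean(),v.mean()]),len(u)
a=cen('top','t0',(100,120,120),(130,255,255),(170,195,205,215));print(a)
C=cloud('scene',np.load('s0.npz')['d']);print('scene bench depth z',C[150:170,230:245,2].mean(), C[205:215,270:280,2].mean(),'block top',C[238:246,205:212,2].mean())
C=cloud('top',np.load('t0.npz')['d']);print('top bench',C[150:170,240:260,2].mean(),C[230:245,220:235,2].mean())
E
```

```text
(array([256.78882196, 200.77238857]), array([277.07042254, 213.54929577]), array([-0.84610095, -0.53302269]), 213) (array([274.58701384, 232.41635599]), array([299.016, 227.9  ]), array([-0.98333623,  0.18179618]), 250)
(array([ 0.50749935, -0.03564036,  0.01762581]), array([ 0.50889825, -0.03462809,  0.01779072]))
[ 0.50223213 -0.04350712  0.0187164 ]
[ 0.48342761 -0.0717368   0.01882811]
[ 0.45804158 -0.10984705  0.01897122]
(array([189.29906542, 204.88785047]), 107)
scene bench depth z 0.05842956165854293 0.0014556691097327246 block top 0.057706839365311416
top bench 0.001028161237132178 0.005895141168333625
```

{"name": "carry_out", "arguments": {
  "steps": [
    {"fingers": 255, "tx": 0, "ty": -0.001, "tz": 0, "twist": -0.3},
    {"fingers": 255, "tx": 0.006, "ty": 0, "tz": 0, "twist": 0},
    {"fingers": 255, "tx": 0.006, "ty": 0, "tz": 0, "twist": 0},
    {"fingers": 255, "tx": 0.006, "ty": 0, "tz": 0, "twist": 0},
    {"fingers": 255, "tx": 0.006, "ty": 0, "tz": 0, "twist": 0},
    {"fingers": 255, "tx": 0.006, "ty": 0, "tz": 0, "twist": 0},
    {"fingers": 255, "tx": 0.006, "ty": 0, "tz": 0, "twist": 0},
    {"fingers": 255, "tx": 0.004, "ty": 0, "tz": 0, "twist": 0}
  ]
}}

```text
time_s: 5.53
position: [0.5797, -0.0596, 0.2127]
tool_rot: [-3.141, -0.0, 1.664]
ft_force: [-0.0, -0.0, -1.1]
finger_gap: 0.0236
grip_force: 89.3
```

```bash
python3 go.py 0.58 -0.06 0.2125 95.3
```

```text
t 5.53 pos [ 0.5797 -0.0596  0.2127] rot [-1.7999e+02 -1.0000e-02  9.5340e+01] gap 0.023617756977794186 F [-0.  -0.  -1.1] q6 -0.4
tool shift mm [-0.4  0.3  0.2] twist 0.04018063467333377
```

{"name": "carry_out", "arguments": {
  "steps": [
    {"fingers": 255, "tx": 0.005, "ty": 0, "tz": 0, "twist": 0},
    {"fingers": 255, "tx": 0.007, "ty": 0, "tz": 0, "twist": 0},
    {"fingers": 255, "tx": 0.008, "ty": 0, "tz": 0, "twist": 0},
    {"fingers": 255, "tx": 0.008, "ty": 0, "tz": 0, "twist": 0},
    {"fingers": 255, "tx": 0.008, "ty": 0, "tz": 0, "twist": 0},
    {"fingers": 255, "tx": 0.008, "ty": 0, "tz": 0, "twist": 0},
    {"fingers": 255, "tx": 0.006, "ty": 0, "tz": 0, "twist": 0},
    {"fingers": 255, "tx": 0.003, "ty": 0, "tz": 0, "twist": 0}
  ]
}}

```text
time_s: 6.2
position: [0.5747, -0.0067, 0.2127]
tool_rot: [-3.142, -0.0, 1.664]
ft_force: [-0.2, 0.6, -1.1]
finger_gap: 0.0235
grip_force: 89.3
```

```bash
python3 - <<'E'
from m import *
p,d=snap('top','t2');q,e=snap('scene','s2')
a=cv2.resize(p[140:250,110:260],(450,330),interpolation=2);b=cv2.resize(q[210:340,140:290],(300,260),interpolation=2)
cv2.imwrite('pics/c2.png',cv2.vconcat([a,cv2.resize(b,(450,260))])[...,::-1])
for z in(.0535,):
    m=masked(p,(0,120,90),(8,255,255),(120,150,205,200));v,u=np.nonzero(m);P=onz('top',np.c_[u,v],z);c,ax,t0,t1,w=pca(P);print(len(u),u.min(),u.max(),c,ax,t0,t1)
E
python3 go.py 0.58 -0.06 0.2125 95.3
```

```text
77 159 172 [0.55755747 0.16920817] [-0.13969073  0.99019518] -0.01603797949760364 0.014773526726816708
t 6.3 pos [ 0.5748 -0.0072  0.2127] rot [-180.     -0.     95.35] gap 0.02328043779360271 F [ 0.2  0.3 -0.3] q6 -0.31
tool shift mm [-53.1   0.2   0.2] twist 0.046474556678504086
```

View pics/c2.png

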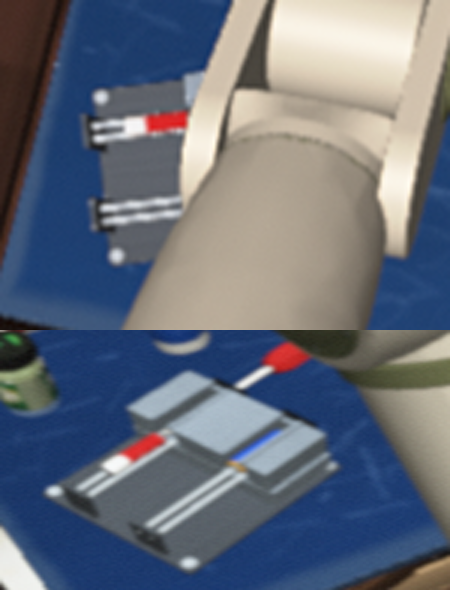

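The battery lies on the rails behind the white front end at about (150,182), just clear of the block. I'll push 7 mm more for margin.

{"name": "carry_out", "arguments": {
  "steps": [
    {"fingers": 255, "tx": 0.003, "ty": 0, "tz": 0, "twist": 0},
    {"fingers": 255, "tx": 0.003, "ty": 0, "tz": 0, "twist": 0},
    {"fingers": 255, "tx": 0.002, "ty": 0, "tz": 0, "twist": 0},
    {"fingers": 255, "tx": 0, "ty": 0, "tz": 0, "twist": 0},
    {"fingers": 255, "tx": 0, "ty": 0, "tz": 0, "twist": 0},
    {"fingers": 255, "tx": 0, "ty": 0, "tz": 0, "twist": 0},
    {"fingers": 255, "tx": 0, "ty": 0, "tz": 0, "twist": 0},
    {"fingers": 255, "tx": 0, "ty": 0, "tz": 0, "twist": 0}
  ]
}}

```text
time_s: 6.97
position: [0.5741, 0.0001, 0.2127]
tool_rot: [-3.142, -0.0, 1.663]
ft_force: [0.7, 1.2, -0.7]
finger_gap: 0.0228
grip_force: 89.3
```

```bash
python3 - <<'E'
from m import *
p,d=snap('top','t3');q,e=snap('scene','s3')
O=np.array([.5285,.1505]);x=np.array([.996,.092]);y=np.array([-.092,.996])
for f,b in(('t0',(150,160,215,190)),('t3',(120,150,205,200))):
    m=masked(np.load(f+'.npz')['p'],(0,120,90),(8,255,255),b);v,u=np.nonzero(m);P=onz('top',np.c_[u,v],.0535)[:,:2]-O;print(len(u),u.min(),u.max(),(P@x).mean(),(P@y).min(),(P@y).max())
# bright white part + colour row profile along battery
p=np.load('t3.npz')['p'];hsv=cv2.cvtColor(p,cv2.COLOR_RGB2HSV)
for t in np.arange(-.01,.06,.004):
    w=np.r_[O+.032*x+t*y,.0535,1];c=calibration('top');X=np.array(c['world_to_cam'])@w
    K=np.array([[c['fx'],0,c['cx']],[0,c['fy'],c['cy']],[0,0,1]])
    uv=cv2.projectPoints(np.array([[X[0],-X[1],-X[2]]]),np.zeros(3),np.zeros(3),K,np.array(c['distortion']))[0].ravel().round().astype(int);print(round(t,3),uv,p[uv[1],uv[0]])
E
```

```text
54 182 195 0.03175039095451637 -0.052615192886443785 -0.02228758051552326
73 156 168 0.030736448018061722 0.008825052797738408 0.03726854605795252
-0.01 [176 178] [229 219 195]
-0.006 [175 178] [229 219 195]
-0.002 [173 179] [231 221 198]
0.002 [171 179] [234 225 203]
0.006 [169 179] [216 172 154]
0.01 [168 179] [214  90  82]
0.014 [166 179] [217  35  36]
0.018 [164 180] [220  40  41]
0.022 [162 180] [221  41  41]
0.026 [161 180] [220  40  40]
0.03 [159 180] [220  41  41]
0.034 [157 180] [220  37  38]
0.038 [155 181] [229 131 132]
0.042 [154 181] [238 212 212]
0.046 [152 181] [244 243 244]
0.05 [150 181] [244 243 243]
0.054 [148 181] [237 236 236]
0.058 [147 182] [169 170 175]
```

The battery centre is at own y of about 0.03, so the first condition is met. Next I'll withdraw the driver.

{"name": "carry_out", "arguments": {
  "steps": [
    {"fingers": 255, "tx": -0.008, "ty": 0, "tz": 0, "twist": 0},
    {"fingers": 255, "tx": -0.015, "ty": 0, "tz": 0, "twist": 0},
    {"fingers": 255, "tx": -0.018, "ty": 0, "tz": 0, "twist": 0},
    {"fingers": 255, "tx": -0.018, "ty": 0, "tz": 0, "twist": 0},
    {"fingers": 255, "tx": -0.018, "ty": 0, "tz": 0, "twist": 0},
    {"fingers": 255, "tx": -0.018, "ty": 0, "tz": 0, "twist": 0},
    {"fingers": 255, "tx": -0.018, "ty": 0, "tz": 0, "twist": 0},
    {"fingers": 255, "tx": -0.012, "ty": 0, "tz": 0, "twist": 0}
  ]
}}

```text
time_s: 7.73
position: [0.5857, -0.1263, 0.2127]
tool_rot: [3.141, 0.0, 1.662]
ft_force: [0.0, -0.5, -0.5]
finger_gap: 0.0233
grip_force: 89.3
```

{"name": "carry_out", "arguments": {
  "steps": [
    {"fingers": 255, "tx": 0, "ty": -0.02, "tz": 0, "twist": 0},
    {"fingers": 255, "tx": 0, "ty": -0.03, "tz": 0, "twist": 0},
    {"fingers": 255, "tx": 0, "ty": -0.03, "tz": 0, "twist": 0},
    {"fingers": 255, "tx": 0, "ty": -0.01, "tz": 0.01, "twist": 0},
    {"fingers": 255, "tx": 0, "ty": 0, "tz": 0.01, "twist": 0},
    {"fingers": 255, "tx": 0, "ty": 0, "tz": 0.007, "twist": 0},
    {"fingers": 255, "tx": 0, "ty": 0, "tz": 0, "twist": 0},
    {"fingers": 255, "tx": 0, "ty": 0, "tz": 0, "twist": 0}
  ]
}}

```text
time_s: 8.4
position: [0.4968, -0.1326, 0.1853]
tool_rot: [-3.141, -0.0, 1.664]
ft_force: [-0.4, 0.4, -0.9]
finger_gap: 0.0234
grip_force: 89.3
```

```bash
python3 go.py 0.496 -0.132 0.180 95.3
```

```text
t 8.4 pos [ 0.4968 -0.1326  0.1853] rot [-1.7999e+02 -1.0000e-02  9.5340e+01] gap 0.023446514842028306 F [-0.4  0.4 -0.9] q6 -0.58
tool shift mm [ 0.6 -0.7  5.3] twist 0.03547348810349149
```

{"name": "carry_out", "arguments": {
  "steps": [
    {"fingers": 255, "tx": 0, "ty": 0, "tz": 0.003, "twist": 0},
    {"fingers": 255, "tx": 0, "ty": 0, "tz": 0.002, "twist": 0},
    {"fingers": 255, "tx": 0, "ty": 0, "tz": 0, "twist": 0},
    {"fingers": 160, "tx": 0, "ty": 0, "tz": 0, "twist": 0},
    {"fingers": 0, "tx": 0, "ty": 0, "tz": 0, "twist": 0},
    {"fingers": 0, "tx": 0, "ty": 0, "tz": 0, "twist": 0},
    {"fingers": 0, "tx": 0, "ty": 0, "tz": 0, "twist": 0},
    {"fingers": 0, "tx": 0, "ty": 0, "tz": 0, "twist": 0}
  ]
}}

```text
time_s: 9.07
position: [0.4961, -0.1326, 0.1808]
tool_rot: [3.141, 0.0, 1.663]
ft_force: [0.1, 0.3, -0.7]
finger_gap: 0.0785
grip_force: 0.0
```

{"name": "carry_out", "arguments": {
  "steps": [
    {"fingers": 0, "tx": 0, "ty": 0, "tz": 0, "twist": 0},
    {"fingers": 0, "tx": 0, "ty": 0, "tz": 0, "twist": 0},
    {"fingers": 0, "tx": 0, "ty": 0, "tz": -0.015, "twist": 0},
    {"fingers": 0, "tx": 0, "ty": 0, "tz": -0.025, "twist": 0},
    {"fingers": 0, "tx": 0, "ty": 0, "tz": -0.035, "twist": 0},
    {"fingers": 0, "tx": 0, "ty": 0, "tz": -0.035, "twist": 0},
    {"fingers": 0, "tx": 0, "ty": 0, "tz": -0.02, "twist": 0},
    {"fingers": 0, "tx": 0, "ty": 0, "tz": 0, "twist": 0}
  ]
}}

```text
time_s: 9.73
position: [0.4966, -0.1328, 0.3151]
tool_rot: [3.135, 0.004, 1.664]
ft_force: [0.1, 0.2, 0.9]
finger_gap: 0.0852
grip_force: 0.0
```

```bash
python3 - <<'E'
from m import *
p,d=snap('top','t4');q,e=snap('scene','s4')
cv2.imwrite('pics/c4.png',q[120:400,60:440,::-1])
O=np.array([.5285,.1505]);x=np.array([.996,.092]);y=np.array([-.092,.996])
m=masked(p,(0,120,90),(8,255,255),(120,150,205,200));v,u=np.nonzero(m);P=onz('top',np.c_[u,v],.0535)[:,:2];print(len(u),P.mean(0),((P-O)@x).mean(),((P-O)@y).min(),((P-O)@y).max())
# box rim
hsv=None
m=masked(np.load('t0.npz')['p'],(0,140,60),(8,255,255),(360,220,450,295));c=max(cv2.findContours(m,0,2)[0],key=cv2.contourArea);r=cv2.minAreaRect(onz('top',c.reshape(-1,2),.06)[:,:2].astype(np.float32)*1000);print('box',r)
C=cloud('top',d);print('jar/glue',C[118:128,150:170,2].max())
E
python3 go.py 0.5575 0.181 0.30 95.3
```

```text
78 [0.55682471 0.17599735] 0.030557167768341637 0.0075134957659095565 0.03882493993823841
box ((372.37030029296875, -367.225341796875), (133.7243194580078, 97.15863800048828), 80.90312194824219)
jar/glue 0.11054215534766476
t 9.83 pos [ 0.4959 -0.1325  0.3109] rot [1.7996e+02 3.0000e-02 9.5310e+01] gap 0.08549169957379131 F [-0.4  0.5 -1. ] q6 -0.58
tool shift mm [306.5  90.3  10.8] twist 0.01089500864816273
```

View pics/c4.png

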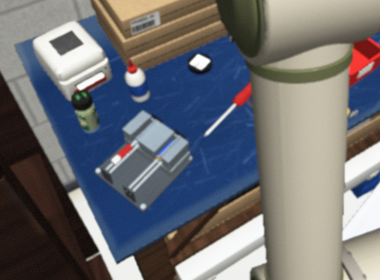

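The driver lies flat on the bench at crop (205,135)–(250,90), and the battery rests on the rails. The box centre is at (0.372,-0.367). Next is the battery.

{"name": "carry_out", "arguments": {
  "steps": [
    {"fingers": 100, "tx": 0.036, "ty": 0.0105, "tz": 0, "twist": 0},
    {"fingers": 100, "tx": 0.036, "ty": 0.0105, "tz": 0, "twist": 0},
    {"fingers": 100, "tx": 0.036, "ty": 0.0105, "tz": 0, "twist": 0},
    {"fingers": 100, "tx": 0.036, "ty": 0.0105, "tz": 0, "twist": 0},
    {"fingers": 100, "tx": 0.036, "ty": 0.0105, "tz": 0, "twist": 0},
    {"fingers": 100, "tx": 0.036, "ty": 0.0105, "tz": 0, "twist": 0},
    {"fingers": 100, "tx": 0.036, "ty": 0.0105, "tz": 0, "twist": 0},
    {"fingers": 100, "tx": 0.036, "ty": 0.0105, "tz": 0, "twist": 0}
  ],
  "squeeze": 30
}}

```text
time_s: 10.5
position: [0.5529, 0.1639, 0.3089]
tool_rot: [-3.139, -0.0, 1.664]
ft_force: [-0.1, -0.3, -0.4]
finger_gap: 0.0518
grip_force: 0.0
```

{"name": "carry_out", "arguments": {
  "steps": [
    {"fingers": 100, "tx": 0.0215, "ty": 0.006, "tz": 0, "twist": 0},
    {"fingers": 100, "tx": 0, "ty": 0, "tz": 0.01, "twist": 0},
    {"fingers": 100, "tx": 0, "ty": 0, "tz": 0.02, "twist": 0},
    {"fingers": 100, "tx": 0, "ty": 0, "tz": 0.01, "twist": 0},
    {"fingers": 100, "tx": 0, "ty": 0, "tz": 0, "twist": 0},
    {"fingers": 100, "tx": 0, "ty": 0, "tz": 0, "twist": 0},
    {"fingers": 100, "tx": 0, "ty": 0, "tz": 0, "twist": 0},
    {"fingers": 100, "tx": 0, "ty": 0, "tz": 0, "twist": 0}
  ]
}}

```text
time_s: 11.17
position: [0.5573, 0.1836, 0.2715]
tool_rot: [3.14, -0.0, 1.663]
ft_force: [0.1, 0.2, 1.0]
finger_gap: 0.0517
grip_force: 0.0
```

```bash
python3 go.py 0.557 0.184 0.202 95.3
```

```text
t 11.17 pos [0.5573 0.1836 0.2715] rot [179.92  -0.    95.28] gap 0.05171469954774056 F [0.1 0.2 1. ] q6 0.03
tool shift mm [ 0.4 -0.3 69.5] twist -0.02292314455826272
```

{"name": "carry_out", "arguments": {
  "steps": [
    {"fingers": 100, "tx": 0, "ty": 0, "tz": 0.015, "twist": 0},
    {"fingers": 100, "tx": 0, "ty": 0, "tz": 0.015, "twist": 0},
    {"fingers": 100, "tx": 0, "ty": 0, "tz": 0.015, "twist": 0},
    {"fingers": 100, "tx": 0, "ty": 0, "tz": 0.012, "twist": 0},
    {"fingers": 100, "tx": 0, "ty": 0, "tz": 0.008, "twist": 0},
    {"fingers": 100, "tx": 0, "ty": 0, "tz": 0.004, "twist": 0},
    {"fingers": 100, "tx": 0, "ty": 0, "tz": 0, "twist": 0},
    {"fingers": 100, "tx": 0, "ty": 0, "tz": 0, "twist": 0}
  ]
}}

```text
time_s: 11.83
position: [0.5573, 0.1839, 0.2022]
tool_rot: [3.141, -0.0, 1.663]
ft_force: [0.6, 0.5, -0.2]
finger_gap: 0.052
grip_force: 0.0
```

{"name": "carry_out", "arguments": {
  "steps": [
    {"fingers": 230, "tx": 0, "ty": 0, "tz": 0, "twist": 0},
    {"fingers": 230, "tx": 0, "ty": 0, "tz": 0, "twist": 0},
    {"fingers": 230, "tx": 0, "ty": 0, "tz": 0, "twist": 0},
    {"fingers": 230, "tx": 0, "ty": 0, "tz": 0, "twist": 0},
    {"fingers": 230, "tx": 0, "ty": 0, "tz": 0, "twist": 0},
    {"fingers": 230, "tx": 0, "ty": 0, "tz": 0, "twist": 0},
    {"fingers": 230, "tx": 0, "ty": 0, "tz": 0, "twist": 0},
    {"fingers": 230, "tx": 0, "ty": 0, "tz": 0, "twist": 0}
  ],
  "squeeze": 30
}}

```text
time_s: 12.5
position: [0.5572, 0.184, 0.2023]
tool_rot: [3.141, -0.0, 1.663]
ft_force: [-1.1, -0.8, 6.3]
finger_gap: 0.0158
grip_force: 29.3
```

{"name": "carry_out", "arguments": {
  "steps": [
    {"fingers": 230, "tx": 0, "ty": 0, "tz": -0.01, "twist": 0},
    {"fingers": 230, "tx": 0, "ty": 0, "tz": -0.02, "twist": 0},
    {"fingers": 230, "tx": 0, "ty": 0, "tz": -0.025, "twist": 0},
    {"fingers": 230, "tx": 0, "ty": 0, "tz": -0.025, "twist": 0},
    {"fingers": 230, "tx": 0, "ty": 0, "tz": -0.025, "twist": 0},
    {"fingers": 230, "tx": 0, "ty": 0, "tz": -0.025, "twist": 0},
    {"fingers": 230, "tx": 0, "ty": 0, "tz": -0.01, "twist": 0},
    {"fingers": 230, "tx": 0, "ty": 0, "tz": 0, "twist": 0}
  ]
}}

```text
time_s: 13.17
position: [0.5572, 0.184, 0.3442]
tool_rot: [3.137, -0.0, 1.664]
ft_force: [-0.1, 0.4, -0.6]
finger_gap: 0.0157
grip_force: 29.4
```

{"name": "carry_out", "arguments": {
  "steps": [
    {"fingers": 230, "tx": -0.0336, "ty": -0.0149, "tz": 0, "twist": 0},
    {"fingers": 230, "tx": -0.0336, "ty": -0.0149, "tz": 0, "twist": 0},
    {"fingers": 230, "tx": -0.0336, "ty": -0.0149, "tz": 0, "twist": 0},
    {"fingers": 230, "tx": -0.0336, "ty": -0.0149, "tz": 0, "twist": 0},
    {"fingers": 230, "tx": -0.0336, "ty": -0.0149, "tz": 0, "twist": 0},
    {"fingers": 230, "tx": -0.0336, "ty": -0.0149, "tz": 0, "twist": 0},
    {"fingers": 230, "tx": -0.0336, "ty": -0.0149, "tz": 0, "twist": 0},
    {"fingers": 230, "tx": -0.0336, "ty": -0.0149, "tz": 0, "twist": 0}
  ]
}}

```text
time_s: 13.83
position: [0.4621, -0.0961, 0.3402]
tool_rot: [-3.14, -0.001, 1.664]
ft_force: [0.0, -0.5, 0.2]
finger_gap: 0.0156
grip_force: 29.4
```

{"name": "carry_out", "arguments": {
  "steps": [
    {"fingers": 230, "tx": -0.0336, "ty": -0.0149, "tz": 0, "twist": 0},
    {"fingers": 230, "tx": -0.0336, "ty": -0.0149, "tz": 0, "twist": 0},
    {"fingers": 230, "tx": -0.0336, "ty": -0.0149, "tz": 0, "twist": 0},
    {"fingers": 230, "tx": -0.0336, "ty": -0.0149, "tz": 0, "twist": 0},
    {"fingers": 230, "tx": -0.0336, "ty": -0.0149, "tz": 0, "twist": 0},
    {"fingers": 230, "tx": -0.0336, "ty": -0.0149, "tz": 0, "twist": 0},
    {"fingers": 230, "tx": -0.0336, "ty": -0.0149, "tz": 0, "twist": 0},
    {"fingers": 230, "tx": -0.0336, "ty": -0.0149, "tz": 0, "twist": 0}
  ]
}}

```text
time_s: 14.5
position: [0.3683, -0.3749, 0.34]
tool_rot: [-3.14, -0.002, 1.663]
ft_force: [0.2, -0.3, -0.3]
finger_gap: 0.0158
grip_force: 29.4
```

{"name": "carry_out", "arguments": {
  "steps": [
    {"fingers": 230, "tx": 0, "ty": 0, "tz": 0, "twist": 5},
    {"fingers": 230, "tx": 0, "ty": 0, "tz": 0, "twist": 5},
    {"fingers": 230, "tx": 0, "ty": 0, "tz": 0, "twist": 4.3},
    {"fingers": 230, "tx": 0, "ty": 0, "tz": 0.02, "twist": 0},
    {"fingers": 230, "tx": 0, "ty": 0, "tz": 0.02, "twist": 0},
    {"fingers": 230, "tx": 0, "ty": 0, "tz": 0, "twist": 0},
    {"fingers": 230, "tx": 0, "ty": 0, "tz": 0, "twist": 0},
    {"fingers": 230, "tx": 0, "ty": 0, "tz": 0, "twist": 0}
  ]
}}

```text
time_s: 15.17
position: [0.3695, -0.3735, 0.302]
tool_rot: [3.142, 0.0, 1.414]
ft_force: [0.9, 0.1, -0.9]
finger_gap: 0.016
grip_force: 29.4
```

```bash
python3 - <<'E'
from m import *
p,d=snap('top','t5');q,e=snap('scene','s5')
cv2.imwrite('pics/c5.png',cv2.vconcat([cv2.resize(p[150:320,230:480],(500,340)),cv2.resize(q[90:230,300:500],(500,250))])[...,::-1])
E
python3 go.py 0.369 -0.374 0.200 81
```

```text
t 15.27 pos [ 0.3695 -0.3736  0.3025] rot [1.7995e+02 6.0000e-02 8.1010e+01] gap 0.015354270678438484 F [-0.3  0.4  0.1] q6 -0.86
tool shift mm [ -0.4  -0.5 102.5] twist 0.01223659686110068
```

View pics/c5.png

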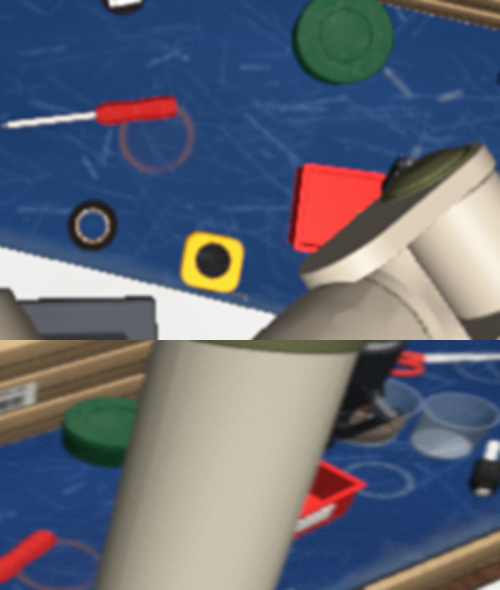

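The driver lies flat at top-view crop (8,125)–(178,107). The box is at crop (340,210), under the gripper and unmoved. I'll lower into it and release.

{"name": "carry_out", "arguments": {
  "steps": [
    {"fingers": 230, "tx": 0, "ty": 0, "tz": 0.02, "twist": 0},
    {"fingers": 230, "tx": 0, "ty": 0, "tz": 0.02, "twist": 0},
    {"fingers": 230, "tx": 0, "ty": 0, "tz": 0.02, "twist": 0},
    {"fingers": 230, "tx": 0, "ty": 0, "tz": 0.015, "twist": 0},
    {"fingers": 230, "tx": 0, "ty": 0, "tz": 0.015, "twist": 0},
    {"fingers": 230, "tx": 0, "ty": 0, "tz": 0.01, "twist": 0},
    {"fingers": 230, "tx": 0, "ty": 0, "tz": 0, "twist": 0},
    {"fingers": 230, "tx": 0, "ty": 0, "tz": 0, "twist": 0}
  ]
}}

```text
time_s: 15.93
position: [0.3695, -0.3736, 0.2021]
tool_rot: [3.141, 0.0, 1.414]
ft_force: [0.2, -0.0, -0.0]
finger_gap: 0.0158
grip_force: 29.4
```

{"name": "carry_out", "arguments": {
  "steps": [
    {"fingers": 160, "tx": 0, "ty": 0, "tz": 0, "twist": 0},
    {"fingers": 160, "tx": 0, "ty": 0, "tz": 0, "twist": 0},
    {"fingers": 160, "tx": 0, "ty": 0, "tz": 0, "twist": 0},
    {"fingers": 160, "tx": 0, "ty": 0, "tz": 0, "twist": 0},
    {"fingers": 160, "tx": 0, "ty": 0, "tz": 0, "twist": 0},
    {"fingers": 160, "tx": 0, "ty": 0, "tz": 0, "twist": 0},
    {"fingers": 160, "tx": 0, "ty": 0, "tz": 0, "twist": 0},
    {"fingers": 160, "tx": 0, "ty": 0, "tz": 0, "twist": 0}
  ]
}}

```text
time_s: 16.6
position: [0.3694, -0.3734, 0.2017]
tool_rot: [3.142, 0.0, 1.414]
ft_force: [0.4, 0.2, 0.8]
finger_gap: 0.0315
grip_force: 0.0
```

{"name": "carry_out", "arguments": {
  "steps": [
    {"fingers": 160, "tx": 0, "ty": 0, "tz": -0.015, "twist": 0},
    {"fingers": 160, "tx": 0, "ty": 0, "tz": -0.025, "twist": 0},
    {"fingers": 160, "tx": 0, "ty": 0, "tz": -0.03, "twist": 0},
    {"fingers": 160, "tx": 0, "ty": 0, "tz": -0.03, "twist": 0},
    {"fingers": 160, "tx": 0, "ty": 0, "tz": -0.03, "twist": 0},
    {"fingers": 160, "tx": 0, "ty": 0, "tz": -0.03, "twist": 0},
    {"fingers": 160, "tx": 0, "ty": 0, "tz": -0.02, "twist": 0},
    {"fingers": 160, "tx": 0, "ty": 0, "tz": 0, "twist": 0}
  ]
}}

```text
time_s: 17.27
position: [0.3696, -0.3736, 0.386]
tool_rot: [3.137, 0.006, 1.414]
ft_force: [-0.1, -0.6, -1.3]
finger_gap: 0.0318
grip_force: 0.0
```

{"name": "carry_out", "arguments": {
  "steps": [
    {"fingers": 160, "tx": 0.035, "ty": 0, "tz": 0, "twist": 0},
    {"fingers": 160, "tx": 0.035, "ty": 0, "tz": 0, "twist": 0},
    {"fingers": 160, "tx": 0.035, "ty": 0, "tz": 0, "twist": 0},
    {"fingers": 160, "tx": 0.035, "ty": 0, "tz": 0, "twist": 0},
    {"fingers": 160, "tx": 0.035, "ty": 0, "tz": 0, "twist": 0},
    {"fingers": 160, "tx": 0.035, "ty": 0, "tz": 0, "twist": 0},
    {"fingers": 160, "tx": 0.02, "ty": 0, "tz": 0, "twist": 0},
    {"fingers": 160, "tx": 0, "ty": 0, "tz": 0, "twist": 0}
  ]
}}

```text
time_s: 17.93
position: [0.4054, -0.1432, 0.3812]
tool_rot: [-3.141, -0.001, 1.417]
ft_force: [0.1, -0.6, -0.4]
finger_gap: 0.0319
grip_force: 0.0
```

```bash
python3 - <<'E'
from m import *
p,d=snap('top','t6');cv2.imwrite('pics/c6.png',cv2.resize(p[100:320,110:460],(700,440))[...,::-1])
E
```

```text
(no output)
```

View pics/c6.png

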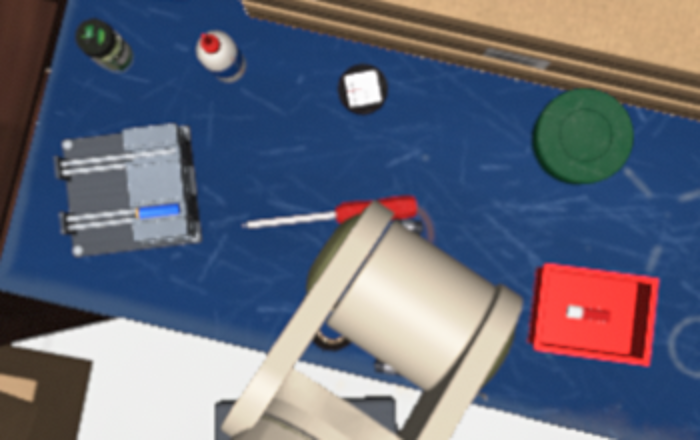

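The battery lies in the box at crop (590,313). The blue battery is still in its sleeve at (158,212), and the driver lies flat at (245,225)–(415,207). I'll hand the job in.

```bash
python3 -c "from station import close_job;print(close_job())"
```

```text
the job is handed in; nothing more can be done
None
```

I pushed the spent battery out with the screwdriver and put it in the red box, laid the screwdriver flat on the bench, left the blue battery in its sleeve, and handed the job in at about 18 s; the hand-in gave no verdict.

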